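Roll the spice tin to its price card

TASK

The big spice tin lies on its side in the display tray. With a fingertip on top of it, roll it along the tray until it lies centred behind the price-card holder on the tray's edge, and leave it there at rest with nothing touching it. Push only on the upper part of the tin, make it roll rather than skid, never lift it, and leave everything else on the counter where it stands.

Things in the scene. Friction and masses are not known exactly. Their poses are not given: they have to be found in the camera images.
- tin: Big closed metal tin lying across the tray: smooth cylinder 90 mm in diameter, 110 mm long, about 0.35 kg, brown band, pale label patch. Origin at its centre, 51 mm above the counter (top at 96 mm); x: its axis; z: out through the patch, up at the start. Friction on fingertips about 0.6: a pressing tip carries the metal along, the centre going half as far. Fingers may touch only the top 30 mm.
- tray: Pale wooden tray fixed on the counter, 500 x 132 mm; floor 6 mm thick, rubber-lined; lips 6 mm wide, 18 mm high above the counter all round. Origin at the centre of its underside. y runs along it (the way the tin rolls), x across it, away from the robot. The tin rolls either way and, let go at a few cm/s, rests within some mm, so it can be rolled in several strokes.
- holder: White price-card holder, 60 mm wide, on the tray's long lip on the side away from the robot, sloping outwards, top 36 mm above the counter. Origin NOT in the card but beside it on the tray's centre line, at counter height: the card's middle is 84 mm from it along its x axis (the tray's x). The tin's centre belongs above this origin, 95 to 200 mm from its start, to either side.
- jar_a: Closed glass jar, 58 mm in diameter, 85 mm tall, standing in the tray near its left end; leave it alone. Origin at the centre of its underside.
- jar_b: Closed glass jar, 58 mm in diameter, 85 mm tall, standing in the tray near its right end; leave it alone. Origin at the centre of its underside.
- can: Small upright metal can, 60 mm in diameter, 80 mm tall, on the counter on the robot's side of the tray; leave it alone. Origin at the centre of its underside.
- bowl: Steel bowl, 90 mm across, 45 mm high, on the counter on the customers' side of the tray; leave it alone. Origin at the centre of its underside.
- bottle: Green glass bottle, 56 mm in diameter, 160 mm tall, on the counter on the customers' side of the tray; leave it alone. Origin at the centre of its underside.
- spoon: Wooden spoon, 160 mm long, lying on the counter on the robot's side of the tray; leave it alone. Its x axis runs along it.
Not all that is in view belongs to the job. Leave any blue or turquoise look-alike of the tin alone. There is more than one size of the holder; the job needs the smaller.

How it is judged:
On the way:
1. a finger, on the tin from above, has set it rolling (moved over 20 mm while touched) (distance of tin from where it was at the start of the episode above 0.02 m and contact force between the fingers and tin above 0.2 N).
At the end, for the whole second after the job is handed in: The tin lies at rest across the tray (within 0.15 rad) on its floor, centre within 12 mm of the holder's middle along the tray, and it got there by rolling: the label patch has turned over 1.2 rad from the top (true rolling: 1.5 or more) (y of tin in the frame of holder between -0.012 and 0.012 m and x of tin in the frame of tray between -0.015 and 0.015 m and height (world z) of tin between 0.046 and 0.056 m and angle between the x axis of tin and the x axis of tray, either way round below 0.15 rad and angle between tin's own z axis and vertical above 1.2 rad and linear speed of tin below 0.01 m/s and angular speed of tin below 0.2 rad/s); the robot touches nothing.
It fails at once if a finger touches the tin below its upper third (grasp point under 85 mm, so fingertips more than about 30 mm below the tin's top) (contact force between the fingers and tin above 0.2 N and height (world z) of the grasp point below 0.085 m).
It fails at once if the tin is lifted more than 20 mm (height (world z) of tin above 0.071 m).
It fails at once if another thing on the counter is moved more than 20 mm (distance of any of jar_a, jar_b, can, bowl, bottle, spoon from where it was at the start of the episode above 0.02 m).
It also fails if it takes over 64 s, if anything falls off the work surface, if the arm or the gripper's body presses on something with over 40 N, if the wrist force passes 120 N, or if a joint passes its speed limit or range.

ROBOT

A 6-joint arm with a two-finger parallel gripper is mounted at the origin on the work surface. World frame = base frame: x ahead of the robot, y to its left, z up, the work surface at z = 0. Lengths are in m, angles in rad, forces in N, time in s.
With the tool pointing down it reaches from about 0.35 to 0.85 m from the base axis. Payload 8.1 kg.
Tool frame: the origin (TCP) lies on the centre line of the jaws, within the pads' length; the fingertips stand robot.finger_overhang ahead of it and the grasp point (between the pads) lies 5 mm behind it (robot.finger_overhang is the distance from the TCP to the fingertips, in m); z points along the fingers, y is the direction in which the jaws open and shut (so a half turn about z gives the same grasp; the last joint's range is limited). The gripper opens to 93 mm and grips with 3 to 60 N. Pads are 15 mm wide; open, the fingers measure 128 mm over their backs; the gripper's body (75 mm by 188 mm) begins 65 mm behind the grasp point.
Start: joints at [-1.201, 0.13, 1.488, -0, 1.523, -0.085], TCP at [0.264, -0.539, 0.233] pointing down, gripper open.
Joint ranges: [-2.96, 2.96], [-0.89, 2.26], [0.02, 2.5], [-1.34, 4.48], [0, 2.73], [-2.66, 2.66]. Speed limits (rad/s): [2.39, 2.39, 2.79, 3.14, 3.14, 3.14].

INTERFACE

Orientations are given as a rotation vector (axis times angle).
In Python, from plant import robot gives the robot as it stands. The module is installed in compiled form; this text tells all that it offers.
- The arm moves only by the tool carry_out, never from a script. Its argument "commands" is a list that holds one entry, the list of rows, each a list of 4 numbers: the shift along the tool's x, y, z in cm, then the turn about the tool's z in degrees. In form: [[[tx, ty, tz, roll], ...]]. A call has 1 to 20 rows; each row shifts and turns the commanded pose from where the row before left it, along the tool's axes as they then stand; what a row does not reach is not made up. A row lasts 1/12 s, in which the tool goes at most 41.7 mm and 7.16 degrees, less where a joint would pass 70% of its speed; a pose out of reach is approached as far as the arm can. A call is refused whole if a number of a shift passes 4.17 or a number of a turn 7.16, either way. A call with a gripper value outside its range is refused whole. "claw" is the finger opening in cm, from 0 to 9.3, set as the call begins (left out, the last holds). The fingers move at their own pace and stop on an object; "grip_force" is the grip in N (left out, the last holds). Time passes only in rows, so rows that do not move let the fingers close. It gives the time, the measured TCP pose, the force and the opening at its end, in the units of the state.
- robot.read_state(): the state, without advancing time (a new reading comes with each control period).
- robot.read_camera(name): name is "scene" or "top"; returns the picture (420x560x3 uint8, red, green, blue); there is no depth.
- robot.camera_params(name): a dict with "mtx" (3x3 intrinsics, pixels), "dist_coeffs" ([k1, k2, p1, p2, k3] as OpenCV has them; the pictures are not rectified), "R" (3x3) and "t" (3): a world point X has camera coordinates R X + t. Camera axes: x right, y down, z forward; pixel columns grow to the right and rows downward; lengths in m; the calibration is good to about 2 mm. A picture is of the moment at which its call begins. camera_params takes no time and is no camera call.
- robot.close_job(): hands the job in, once; it reports no verdict.
The state is a dict: "t": time; "q": joint angles; "dq": joint speeds; "joint_torque": joint torques, N m; "tool_pos": TCP position; "orientation": TCP orientation; "force": force on the tool from outside, world axes, zero at the start; "wrist_torque": the same for the moment, N m; "opening": finger opening in m.
Only numpy, scipy, OpenCV 4.12 (cv2) and the standard library are available. Lean on these libraries where they do the work, as an engineer would, in place of code of your own. Each camera call takes 0.05 s, during which the arm holds its last target.

## Working session

There is one attempt and no reset: what is moved stays moved. The work goes in short steps, Python scripts to look and compute and a tool call to move; the robot and the scene stay as the last step left them, time stands still between calls to the robot, and variables do not carry over. Pictures are saved under pics/ and viewed, and the job is handed in when it is done.

Besides the shell and the picture viewer there is one more tool, called after "Request:" by a JSON object that holds its "op" and its "data". carry_out: Moves the arm, as the interface text tells. Its arguments: {"type":"object","properties":{"commands":{"type":"array","items":{"type":"array","items":{"type":"array","items":{"type":"number"}}}},"claw":{"type":"number"},"grip_force":{"type":"number"}},"required":["commands"]}

```bash
mkdir -p pics
python3 - <<'E'
from plant import robot
import cv2
s=robot.read_state();print(s, robot.finger_overhang)
for n in("scene","top"):
    im=robot.read_camera(n);cv2.imwrite(f"pics/{n}0.png",im[:,:,::-1]);p=robot.camera_params(n);print(n,p)
E
```

```text
{'t': 0.0, 'q': array([-1.20140993e+00,  1.31142809e-01,  1.48926992e+00,  1.55782428e-06,
        1.52299711e+00, -8.54025604e-02]), 'dq': array([ 7.41309565e-05,  5.24868496e-04,  8.39540982e-04,  8.52484496e-04,
       -1.08838699e-03,  5.64065930e-04]), 'joint_torque': array([ 7.06952087e-04, -5.59831953e+01, -4.91772723e+01,  7.69860414e-02,
        3.54325015e-02, -1.78552218e-04]), 'tool_pos': array([ 0.26338721, -0.53849755,  0.23160353]), 'orientation': array([-3.05896612e+00, -7.07834447e-01,  4.01294730e-04]), 'force': array([ 0.12377732, -0.20514323,  0.0129008 ]), 'wrist_torque': array([-0.01862556, -0.00620227,  0.03133385]), 'opening': 0.09287424624801192} 0.014
scene {'mtx': array([[421.1080334 ,   0.        , 279.4676732 ],
       [  0.        , 421.1080334 , 209.24563363],
       [  0.        ,   0.        ,   1.        ]]), 'dist_coeffs': array([-0.05401543,  0.        ,  0.        ,  0.        ,  0.        ]), 'R': array([[-0.68148012,  0.73177324,  0.00963192],
       [ 0.4340243 ,  0.41472169, -0.79976798],
       [-0.58924337, -0.54084549, -0.60023196]]), 't': array([ 0.31025596, -0.16781127,  1.15162247])}
top {'mtx': array([[426.30428181,   0.        , 275.68242489],
       [  0.        , 426.30428181, 213.60098102],
       [  0.        ,   0.        ,   1.        ]]), 'dist_coeffs': array([-0.10886097,  0.        ,  0.        ,  0.        ,  0.        ]), 'R': array([[ 2.85649868e-04, -9.99999835e-01, -4.99000884e-04],
       [-9.95513815e-01, -2.37154961e-04, -9.46160002e-02],
       [ 9.46158663e-02,  5.23789322e-04, -9.95513718e-01]]), 't': array([-0.02233652,  0.51149139,  1.03616227])}
```

View pics/scene0.png

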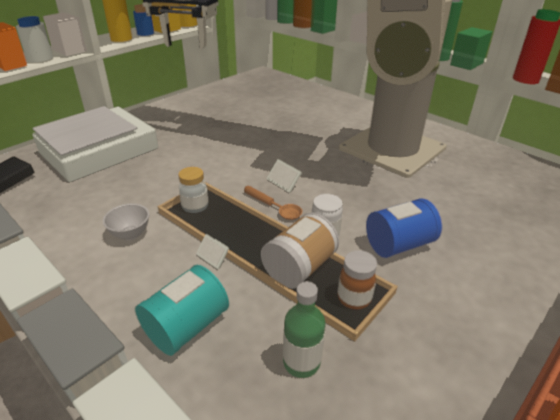

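View pics/top0.png

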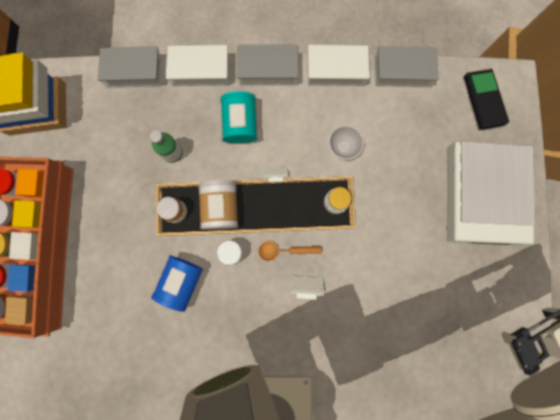

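Run:
```python
import cv2
a=cv2.imread("pics/top0.png");b=cv2.imread("pics/scene0.png")
cv2.imwrite("pics/c1.png",cv2.resize(a[160:310,145:365],None,fx=3.6,fy=3.6,interpolation=cv2.INTER_CUBIC))
cv2.imwrite("pics/c2.png",cv2.resize(b[150:340,150:400],None,fx=3.1,fy=3.1,interpolation=cv2.INTER_CUBIC))
```

```text
(no output)
```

View pics/c1.png

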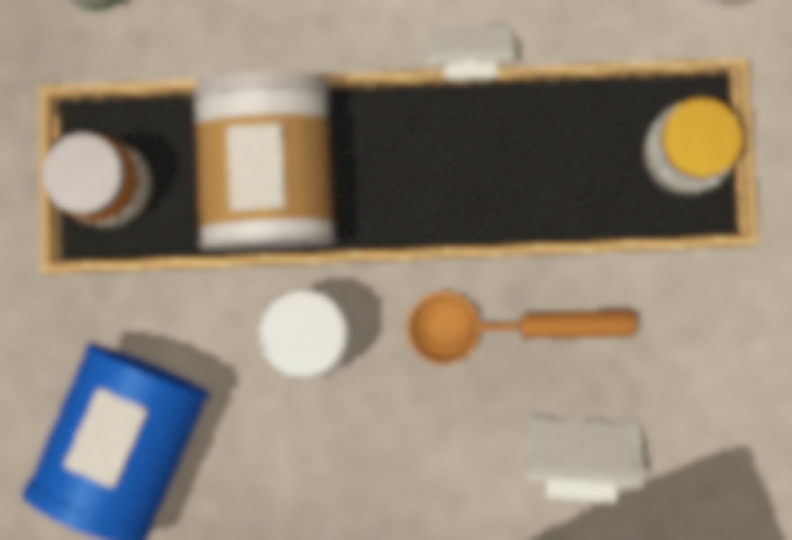

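View pics/c2.png

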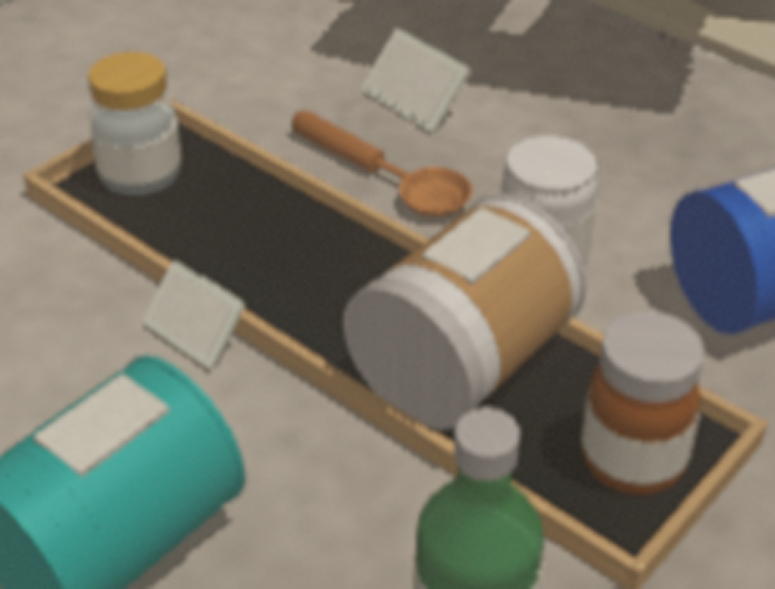

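```bash
cat > h.py <<'E'
import numpy as np,cv2
from plant import robot
P={n:robot.camera_params(n) for n in("scene","top")}
def ray(n,uv):
    p=P[n];u=cv2.undistortPoints(np.array([[uv]],float),p["mtx"],p["dist_coeffs"])[0,0]
    R=np.array(p["R"]);d=R.T@np.array([u[0],u[1],1.]);return -R.T@p["t"],d/np.linalg.norm(d)
def on(n,uv,z):
    c,d=ray(n,uv);return c+d*(z-c[2])/d[2]
def two(a,b):
    (c1,d1),(c2,d2)=ray("top",a),ray("scene",b)
    A=np.stack([d1,-d2],1);k=np.linalg.lstsq(A,c2-c1,rcond=None)[0]
    p,q=c1+k[0]*d1,c2+k[1]*d2;return (p+q)/2,np.linalg.norm(p-q)
E
python3 - <<'E'
from h import *
np.set_printoptions(precision=4,suppress=True)
f=lambda x,y:(x/3.6+145,y/3.6+160)
g=lambda x,y:(x/3.1+150,y/3.1+150)
print("tray TL,TR,BR,BL",[on("top",f(*c),.018)[:2] for c in((40,88),(748,60),(757,243),(40,270))])
print("tray scene far-left,near-left..",[on("scene",g(*c),.018)[:2] for c in((637,583),(26,180),(765,428))])
# card in scene corners vs top
for n,a,b in(("topL",(436,28),(240,300)),("topR",(518,28),(143,318)),):
    pass
print("card top edge top view z.036",[on("top",f(*c),.036) for c in((432,30),(515,28))])
print("card lower edge z.02",[on("top",f(*c),.02) for c in((430,62),(518,60),(445,72),(497,72))])
print("scene card z.036",[on("scene",g(*c),.036) for c in((145,315),(208,366))])
print("scene card lip z.018",[on("scene",g(*c),.018) for c in((176,264),(242,302))])
print("tape patch corners two-view", [two(f(*a),g(*b)) for a,b in(((228,125),(425,252)),((282,125),(470,279)),((286,208),(530,238)),((231,211),(487,209)))])
print("bigcard", [on("top",f(*c),.03) for c in((530,420),(640,422))])
print("can top",two(f(303,333),g(551,165)))
a=cv2.imread("pics/top0.png")
h=cv2.cvtColor(a,cv2.COLOR_BGR2HSV)
m=cv2.inRange(h,(0,0,0),(180,255,70))
for r in (185,190,195,200,205,210,215,220,225): 
    row=m[r,180:260]; print(r,"".join('#' if v else '.' for v in row))
E
```

```text
tray TL,TR,BR,BL [array([0.5865, 0.2818]), array([ 0.6062, -0.2175]), array([ 0.4772, -0.2215]), array([0.458 , 0.2783])]
tray scene far-left,near-left.. [array([0.5952, 0.2877]), array([ 0.6116, -0.2068]), array([0.4624, 0.2808])]
card top edge top view z.036 [array([0.6235, 0.0044, 0.036 ]), array([ 0.6249, -0.053 ,  0.036 ])]
card lower edge z.02 [array([0.604 , 0.0061, 0.02  ]), array([ 0.6054, -0.0555,  0.02  ]), array([ 0.5969, -0.0044,  0.02  ]), array([ 0.5969, -0.0407,  0.02  ])]
scene card z.036 [array([ 0.6508, -0.0225,  0.036 ]), array([0.6526, 0.0361, 0.036 ])]
scene card lip z.018 [array([ 0.5969, -0.0629,  0.018 ]), array([ 0.5918, -0.0059,  0.018 ])]
tape patch corners two-view [(array([0.5547, 0.1241, 0.1104]), np.float64(0.0232168635315641)), (array([0.5426, 0.1131, 0.078 ]), np.float64(0.02814629254909532)), (array([0.4878, 0.1113, 0.0737]), np.float64(0.029832369454783448)), (array([0.4997, 0.1214, 0.1069]), np.float64(0.023694287707104432))]
bigcard [array([ 0.356 , -0.0627,  0.03  ]), array([ 0.3545, -0.1376,  0.03  ])]
can top (array([0.4143, 0.0877, 0.0751]), np.float64(0.0013375458495397928))
185 ........................................................########################
190 ##################......................................########################
195 ###################.....................................########################
200 ###################.....................................########################
205 .....##############.....................................########################
210 .......############......................................#######################
215 ......#############......................................#######################
220 ..##################.....................................#######################
225 ####################......................................######################
```

Run:
```python
from h import *
np.set_printoptions(precision=4,suppress=True)
f=lambda x,y:(x/3.6+145,y/3.6+160)
g=lambda x,y:(x/3.1+150,y/3.1+150)
print("patch", [two(f(*a),g(*b)) for a,b in(((228,125),(470,279)),((282,125),(425,252)),((286,208),(487,209)),((231,211),(530,238)))])
for nm,x in (("A",((432,30),(242,302),(515,28),(176,264))),("B",((430,62),(208,366),(518,60),(145,315))),("C",((432,30),(208,366),(515,28),(145,315))),("D",((430,62),(242,302),(518,60),(176,264)))):
    print(nm,two(f(*x[0]),g(*x[1])),two(f(*x[2]),g(*x[3])))
for n,y in (("top","c3"),("scene","c4")):
    a=cv2.imread(f"pics/{n}0.png"); s=a[160:195,255:300] if n=="top" else a[225:280,185:240]
    cv2.imwrite(f"pics/{y}.png",cv2.resize(s,None,fx=10,fy=10,interpolation=cv2.INTER_NEAREST))
# silhouettes: tin left/right edges rows; with tangent planes -> tin centre at height .051
c,_=ray("top",(0,0));print(c)
for r in (190,195,200,205,215,220,225):
    pass
```

```text
patch [(array([0.5489, 0.1356, 0.0946]), np.float64(0.0007853312237857121)), (array([0.5483, 0.1013, 0.0933]), np.float64(0.0028226904061424813)), (array([0.4938, 0.099 , 0.0913]), np.float64(0.00465145254539185)), (array([0.4935, 0.1334, 0.0889]), np.float64(0.0001667443767473481))]
A (array([0.6154, 0.0102, 0.0444]), np.float64(0.01741972741131624)) (array([ 0.6176, -0.0472,  0.041 ]), np.float64(0.016635075339741547))
B (array([ 0.6168,  0.0012, -0.0141]), np.float64(0.01752206925347856)) (array([ 0.6171, -0.0614, -0.0117]), np.float64(0.01520406084854211))
C (array([ 0.6308,  0.0055, -0.0007]), np.float64(0.0004303386999356996)) (array([ 0.6313, -0.0537,  0.0033]), np.float64(0.0007770302385936914))
D (array([0.6016, 0.006 , 0.0319]), np.float64(0.000616680545051673)) (array([ 0.6035, -0.0547,  0.027 ]), np.float64(0.0016288484589625303))
[ 0.4112 -0.0228  1.0799]
```

View pics/c3.png

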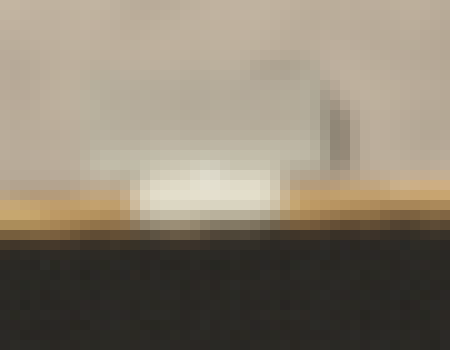

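View pics/c4.png

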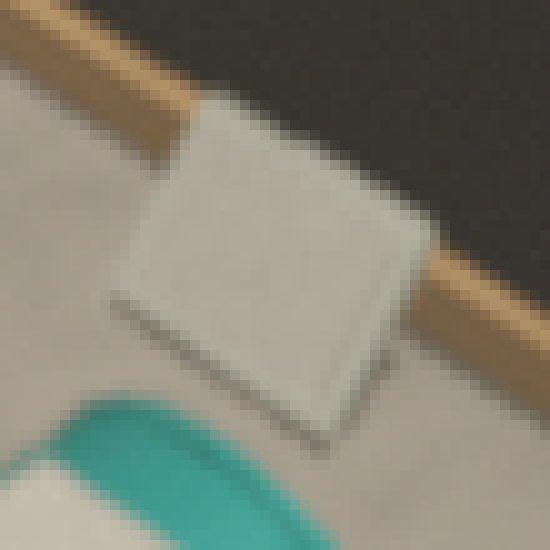

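```bash
cat >> h.py <<'E'
yh=np.array([-.0385,.9993,0]);xh=np.array([.9993,.0385,0])
def tin_s(L,R,r,n="top"):
    # tangent rays seen in plane (yh,z): centre of 45mm circle touching both, at bisector
    o=[];c,_=ray(n,(L,r))
    a=[]
    for u in(L,R):
        d=ray(n,(u,r))[1];a.append(np.arctan2(d@yh,-d[2]))
    m=sum(a)/2;D=.045/np.sin(abs(a[0]-a[1])/2)
    return c@yh+D*np.sin(m), c[2]-D*np.cos(m), c@yh+(c[2]-.051)*np.tan(m)
E
python3 - <<'E'
from h import *
for r,L,R in((190,197.7,235.6),(205,198.7,236),(220,199.5,237)): print(tin_s(L,R,r))
f=lambda x,y:(x/3.6+145,y/3.6+160)
print(on("top",f(430,62),.025)@yh,on("top",f(518,60),.025)@yh)
print(on("top",f(264,75),.055),on("top",f(264,247),.06))
E
```

```text
(np.float64(0.09689259947622168), np.float64(0.07369431286906658), np.float64(0.09994791912349628))
(np.float64(0.09875857562585595), np.float64(0.053767959819519984), np.float64(0.09912902112787005))
(np.float64(0.09722590098002602), np.float64(0.05578667119701497), np.float64(0.0978606165983706))
-0.017211950097355693 -0.07854082437499975
[0.58883376 0.11770014 0.055     ] [0.47187361 0.11542926 0.06      ]
```

Request:
{"op": "carry_out", "data": {"commands": [[[0, 0, 0, -6.62], [0, 0, 0, -6.62], [0, 0, 0, -6.62], [0, 0, 0, -6.62], [0, 0, 0, -6.62], [0, 0, 0, -6.62], [0, 0, 0, -6.62], [0, 0, 0, -6.62], [0, 0, 0, -6.62], [0, 0, 0, -6.62], [0, 0, 0, 0]]], "claw": 0, "grip_force": 20}}

```text
t: 1.02
tool_pos: [0.2635, -0.5387, 0.232]
orientation: [-2.17, -2.27, -0.001]
force: [-0.6, -0.6, 0.1]
opening: 0.0242
```

Request:
{"op": "carry_out", "data": {"commands": [[[3.3, 1.45, 0, 0], [3.3, 1.45, 0, 0], [3.3, 1.45, 0, 0], [3.3, 1.45, 0, 0], [3.3, 1.45, 0, 0], [3.3, 1.45, 0, 0], [3.3, 1.45, 0, 0], [3.3, 1.45, 0, 0], [3.3, 1.45, 0, 0], [3.3, 1.45, 0, 0], [3.3, 1.45, 0, 0], [3.3, 1.45, 0, 0], [3.3, 1.45, 0, 0], [3.3, 1.45, 0, 0], [3.3, 1.45, 0, 0], [3.3, 1.45, 0, 0], [3.3, 1.45, 0, 0], [3.3, 1.45, 0, 0], [3.3, 1.45, 0, 0], [0, 0, 0, 0]]]}}

```text
t: 2.68
tool_pos: [0.515, 0.1037, 0.2321]
orientation: [-2.176, -2.263, -0.002]
force: [0.3, 0.1, -1.0]
opening: 0.0004
```

```bash
cat >> h.py <<'E'
def st():
    s=robot.read_state();R=cv2.Rodrigues(s["orientation"])[0];p=s["tool_pos"]
    print("t",round(s["t"],2),"pos",p.round(4),"s",round(p@yh,4),"c",round(p@xh,4),"yaw x",np.degrees(np.arctan2(R[1,0],R[0,0])).round(2),"zaxis",R[:,2].round(3),"F",s["force"].round(1),"op",round(s["opening"],4))
E
python3 -c "from h import *;st()"
```

```text
t 2.68 pos [0.515  0.1037 0.2321] s 0.0838 c 0.5186 yaw x 92.24 zaxis [-0.     0.002 -1.   ] F [ 0.3  0.1 -1. ] op 0.0004
```

Request:
{"op": "carry_out", "data": {"commands": [[[3.2, 1.4, 0, 0], [0, 0, 2.9, 0], [0, 0, 2.9, 0], [0, 0, 2.9, 0], [0, 0, 2.7, 0], [0, 0, 0.2, 0], [0, 0, 0, 0]]]}}

```text
t: 3.27
tool_pos: [0.5252, 0.1305, 0.1149]
orientation: [-2.178, -2.26, 0.005]
force: [-0.1, -0.4, 1.0]
opening: 0.0007
```

Run:
```python
from h import *
st()
for n in("scene","top"):
    im=robot.read_camera(n)[:,:,::-1];cv2.imwrite(f"pics/{n}1.png",im)
a=cv2.imread("pics/top1.png")[160:310,145:365];b=cv2.imread("pics/scene1.png")[150:340,200:400]
cv2.imwrite("pics/d1.png",np.hstack([cv2.resize(a,(440,300)),cv2.resize(b,(316,300))]))
```

```text
t 3.27 pos [0.5252 0.1305 0.1149] s 0.1102 c 0.5299 yaw x 92.11 zaxis [-0.004 -0.001 -1.   ] F [-0.1 -0.4  1. ] op 0.0007
```

View pics/d1.png

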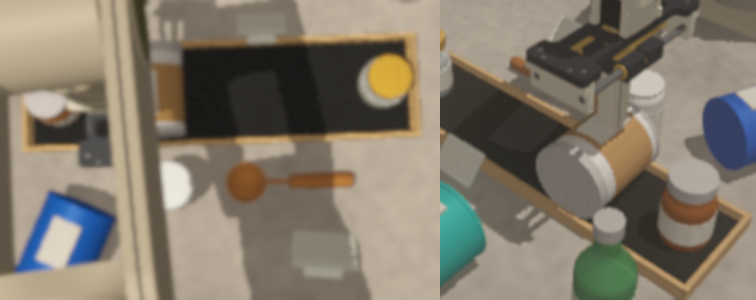

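Request:
{"op": "carry_out", "data": {"commands": [[[0.8, 0.2, 0, 0], [0, 0, 0.3, 0], [0, 0, 0.2, 0], [0, 0, 0.1, 0], [0, 0, 0, 0], [0, 0, 0, 0]]]}}

```text
t: 3.87
tool_pos: [0.5285, 0.1389, 0.1106]
orientation: [-2.177, -2.265, 0.0]
force: [0.8, -0.3, -0.0]
opening: 0.0008
```

Request:
{"op": "carry_out", "data": {"commands": [[[0, 0, 0.1, 0], [0, 0, 0, 0], [0, 0, 0, 0]]]}}

```text
t: 4.12
tool_pos: [0.5285, 0.1389, 0.1095]
orientation: [-2.177, -2.265, 0.0]
force: [0.3, -0.1, -0.1]
opening: 0.0006
```

```bash
python3 -c "from h import *;st()"
```

```text
t 4.12 pos [0.5285 0.1389 0.1095] s 0.1184 c 0.5335 yaw x 92.25 zaxis [-0. -0. -1.] F [ 0.3 -0.1 -0.1] op 0.0006
```

Request:
{"op": "carry_out", "data": {"commands": [[[0, 0, 0.1, 0], [0, 0, 0, 0], [0, 0, 0, 0]]]}}

```text
t: 4.37
tool_pos: [0.5287, 0.139, 0.1088]
orientation: [2.177, 2.265, 0.0]
force: [-0.3, 0.5, -0.0]
opening: 0.0005
```

Request:
{"op": "carry_out", "data": {"commands": [[[0, 0, 0.1, 0], [0, 0, 0, 0], [0, 0, 0, 0]]]}}

```text
t: 4.62
tool_pos: [0.5289, 0.1392, 0.1084]
orientation: [2.177, 2.265, 0.001]
force: [-2.6, 1.1, 5.6]
opening: 0.0005
```

Request:
{"op": "carry_out", "data": {"commands": [[[-0.2, 0, 0.05, 0], [-0.4, 0, -0.05, 0], [-0.4, 0, -0.04, 0], [-0.4, 0, -0.03, 0], [-0.4, 0, -0.02, 0], [-0.4, 0, -0.02, 0], [-0.4, 0, -0.01, 0], [-0.4, 0, 0, 0], [-0.4, 0, 0, 0], [-0.4, 0, 0, 0]]]}}

```text
t: 5.45
tool_pos: [0.531, 0.1009, 0.1101]
orientation: [2.176, 2.264, 0.002]
force: [-0.7, 0.7, 6.5]
opening: 0.0005
```

Request:
{"op": "carry_out", "data": {"commands": [[[-0.4, 0, 0, 0], [-0.4, 0, 0, 0], [-0.4, 0, 0, 0], [-0.4, 0, 0, 0], [-0.4, 0, 0.01, 0], [-0.4, 0, 0.02, 0], [-0.4, 0, 0.02, 0], [-0.4, 0, 0.03, 0], [-0.2, 0, 0.02, 0], [0, 0, 0, 0], [0, 0, 0, 0]]]}}

```text
t: 6.37
tool_pos: [0.5329, 0.0667, 0.1094]
orientation: [2.176, 2.263, 0.004]
force: [1.6, -0.7, 7.3]
opening: 0.0004
```

Run:
```python
from h import *
st()
for n in("scene","top"):
    im=robot.read_camera(n)[:,:,::-1];cv2.imwrite(f"pics/{n}2.png",im)
a=cv2.imread("pics/top2.png")[160:310,145:365];b=cv2.imread("pics/scene2.png")[150:340,200:400]
cv2.imwrite("pics/d2.png",np.hstack([cv2.resize(a,(440,300)),cv2.resize(b,(316,300))]))
```

```text
t 6.37 pos [0.5329 0.0667 0.1094] s 0.0462 c 0.5351 yaw x 92.24 zaxis [ 0.003 -0.    -1.   ] F [ 1.6 -0.7  7.3] op 0.0004
```

View pics/d2.png

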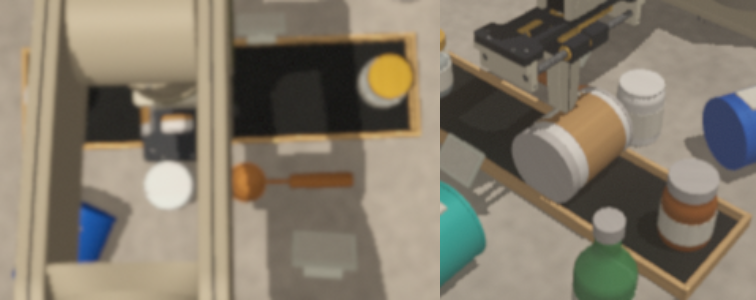

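Request:
{"op": "carry_out", "data": {"commands": [[[0, 0, -0.5, 0], [0, 0, -1, 0], [0.9, 0, 0, 0], [0.9, 0, 0, 0], [0.9, 0, 0, 0], [0.9, 0, 0, 0], [0, 0, 0, 0], [0, 0, 0.7, 0], [0, 0, 0.5, 0], [0, 0, 0.2, 0], [0, 0, 0.1, 0], [0, 0, 0.05, 0], [0, 0, 0, 0], [0, 0, 0, 0]]]}}

```text
t: 7.63
tool_pos: [0.5299, 0.1029, 0.1081]
orientation: [-2.177, -2.264, -0.0]
force: [-5.8, 1.4, 11.7]
opening: 0.0003
```

Run:
```python
from h import *
st()
```

```text
t 7.63 pos [0.5299 0.1029 0.1081] s 0.0824 c 0.5335 yaw x 92.23 zaxis [-0.  0. -1.] F [-5.8  1.4 11.7] op 0.0003
```

Request:
{"op": "carry_out", "data": {"commands": [[[-0.2, 0, 0.02, 0], [-0.4, 0, -0.05, 0], [-0.4, 0, -0.04, 0], [-0.4, 0, -0.03, 0], [-0.4, 0, -0.02, 0], [-0.4, 0, -0.02, 0], [-0.4, 0, -0.01, 0], [-0.4, 0, 0, 0], [-0.4, 0, 0, 0], [-0.4, 0, 0, 0]]]}}

```text
t: 8.47
tool_pos: [0.5319, 0.0644, 0.1101]
orientation: [2.177, 2.264, 0.001]
force: [-3.9, 0.2, 13.0]
opening: 0.0008
```

Request:
{"op": "carry_out", "data": {"commands": [[[-0.4, 0, 0, 0], [-0.4, 0, 0, 0], [-0.4, 0, 0, 0], [-0.4, 0, 0, 0], [-0.4, 0, 0.01, 0], [-0.4, 0, 0.02, 0], [-0.4, 0, 0.02, 0], [-0.4, 0, 0.03, 0], [-0.2, 0, 0.02, 0], [0, 0, 0, 0], [0, 0, 0, 0]]]}}

```text
t: 9.38
tool_pos: [0.5339, 0.0301, 0.1092]
orientation: [2.177, 2.262, 0.002]
force: [-2.2, -1.3, 12.3]
opening: 0.0008
```

Request:
{"op": "carry_out", "data": {"commands": [[[0, 0, -0.5, 0], [0, 0, -1, 0], [0, 0, -3, 0], [0, 0, -3, 0], [0, -3.5, 0, 0], [0, -4, 0, 0], [0, -4, 0, 0], [0, -3.5, 0, 0], [0, 0, 0, 0]]]}}

```text
t: 10.13
tool_pos: [0.3775, 0.0252, 0.1818]
orientation: [-2.176, -2.264, 0.003]
force: [0.3, -0.3, -0.5]
opening: 0.0006
```

Run:
```python
from h import *
st()
for n in("scene","top"):
    im=robot.read_camera(n)[:,:,::-1];cv2.imwrite(f"pics/{n}3.png",im)
a=cv2.imread("pics/top3.png")[160:310,145:365];b=cv2.imread("pics/scene3.png")[150:340,200:400]
cv2.imwrite("pics/d3.png",np.hstack([cv2.resize(a,(440,300)),cv2.resize(b,(316,300))]))
```

```text
t 10.13 pos [0.3775 0.0252 0.1818] s 0.0107 c 0.3782 yaw x 92.26 zaxis [-0.003 -0.    -1.   ] F [ 0.3 -0.3 -0.5] op 0.0006
```

View pics/d3.png

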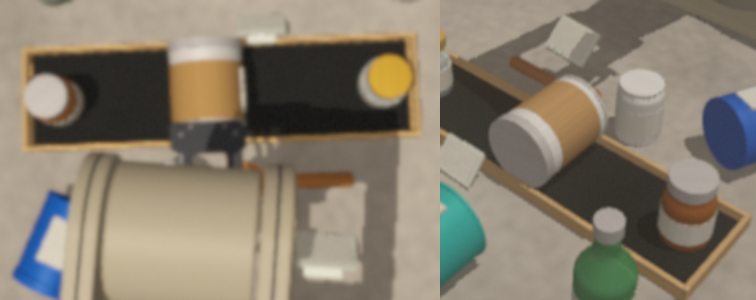

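Run:
```python
from h import *
a=cv2.imread("pics/top3.png")
h=cv2.cvtColor(a,cv2.COLOR_BGR2HSV)
m=cv2.inRange(h,(0,0,0),(180,255,70))
for r in (185,190,195,200,205,210,215,220): 
    row=m[r,220:280]; i=np.where(row)[0]; j=np.where(~row.astype(bool))[0]
    L=220+j[0];R=220+j[np.where(np.diff(j)>3)[0][0]] +1 if (np.diff(j)>3).any() else 221+j[-1]
    print(r,"".join('#' if v else '.' for v in row),L,R,np.round(tin_s(L-.5,R-.5,r),4))
```

```text
185 ..............................................############## 220 266 [0.0217 0.2532 0.0364]
190 ########......................................############## 228 266 [0.0253 0.0784 0.027 ]
195 #########.......................................############ 229 268 [0.0206 0.1029 0.0238]
200 #########.......................................############ 229 268 [0.0211 0.1017 0.0242]
205 #########........................................########### 229 269 [0.0189 0.125  0.0233]
210 #########........................................########### 229 269 [0.0193 0.1239 0.0237]
215 ##########......................................############ 230 268 [0.0228 0.0725 0.0241]
220 ##########.....................................############# 230 267 [0.0262 0.0441 0.0257]
```

Request:
{"op": "carry_out", "data": {"commands": [[[0.8, 3.5, 0, 0], [0.9, 4, 0, 0], [0.9, 4, 0, 0], [0.9, 4, 0, 0], [0, 0, 0, 0], [0, 0, 0, 0], [0, 0, 2.5, 0], [0, 0, 2.5, 0], [0, 0, 1.5, 0], [0, 0, 0.3, 0], [0, 0, 0, 0], [0, 0, 0, 0]]]}}

```text
t: 11.23
tool_pos: [0.537, 0.0661, 0.1163]
orientation: [2.177, 2.264, 0.002]
force: [-0.6, -0.9, 0.9]
opening: 0.0008
```

Run:
```python
from h import *
st()
```

```text
t 11.23 pos [0.537  0.0661 0.1163] s 0.0453 c 0.5392 yaw x 92.25 zaxis [ 0.002  0.    -1.   ] F [-0.6 -0.9  0.9] op 0.0008
```

Request:
{"op": "carry_out", "data": {"commands": [[[0.05, -0.5, 0, 0], [0, 0, 0.5, 0], [0, 0, 0.2, 0], [0, 0, 0.1, 0], [0, 0, 0.05, 0], [0, 0, 0.05, 0], [0, 0, 0, 0], [0, 0, 0, 0]]]}}

```text
t: 11.9
tool_pos: [0.5321, 0.067, 0.1078]
orientation: [2.176, 2.264, 0.003]
force: [-4.6, 1.9, 12.1]
opening: 0.0004
```

Run:
```python
from h import *
st()
```

```text
t 11.9 pos [0.5321 0.067  0.1078] s 0.0464 c 0.5344 yaw x 92.27 zaxis [ 0.002  0.001 -1.   ] F [-4.6  1.9 12.1] op 0.0004
```

Contact as before; stroke 3.

Request:
{"op": "carry_out", "data": {"commands": [[[-0.2, 0, 0.02, 0], [-0.4, 0, -0.05, 0], [-0.4, 0, -0.04, 0], [-0.4, 0, -0.03, 0], [-0.4, 0, -0.02, 0], [-0.4, 0, -0.02, 0], [-0.4, 0, -0.01, 0], [-0.4, 0, 0, 0], [-0.4, 0, 0, 0], [-0.4, 0, 0, 0]]]}}

```text
t: 12.73
tool_pos: [0.5343, 0.0283, 0.1101]
orientation: [2.175, 2.263, 0.003]
force: [-5.0, 0.3, 15.5]
opening: 0.0004
```

Request:
{"op": "carry_out", "data": {"commands": [[[-0.4, 0, 0, 0], [-0.4, 0, 0, 0], [-0.4, 0, 0, 0], [-0.4, 0, 0, 0], [-0.4, 0, 0.01, 0], [-0.4, 0, 0.02, 0], [-0.4, 0, 0.02, 0], [-0.4, 0, 0.03, 0], [-0.2, 0, 0.02, 0], [0, 0, 0, 0], [0, 0, 0, 0]]]}}

```text
t: 13.65
tool_pos: [0.5362, -0.0061, 0.1092]
orientation: [2.175, 2.261, 0.004]
force: [-2.5, -1.6, 14.0]
opening: 0.0005
```

Request:
{"op": "carry_out", "data": {"commands": [[[0, 0, -0.5, 0], [0, 0, -1, 0], [0.9, 0, 0, 0], [0.9, 0, 0, 0], [0.9, 0, 0, 0], [0.9, 0, 0, 0], [0, 0, 0, 0], [0, 0, 0.7, 0], [0, 0, 0.5, 0], [0, 0, 0.2, 0], [0, 0, 0.1, 0], [0, 0, 0.02, 0], [0, 0, 0, 0], [0, 0, 0, 0]]]}}

```text
t: 14.82
tool_pos: [0.5331, 0.0305, 0.1076]
orientation: [2.178, 2.264, 0.001]
force: [-6.9, 1.7, 17.2]
opening: 0.0005
```

Run:
```python
from h import *
st()
for n in("scene","top"):
    im=robot.read_camera(n)[:,:,::-1];cv2.imwrite(f"pics/{n}4.png",im)
a=cv2.imread("pics/top4.png")[160:310,145:365];b=cv2.imread("pics/scene4.png")[150:340,150:350]
cv2.imwrite("pics/d4.png",np.hstack([cv2.resize(a,(440,300)),cv2.resize(b,(316,300))]))
```

```text
t 14.82 pos [0.5331 0.0305 0.1076] s 0.01 c 0.5339 yaw x 92.23 zaxis [ 0.  0. -1.] F [-6.9  1.7 17.2] op 0.0005
```

View pics/d4.png

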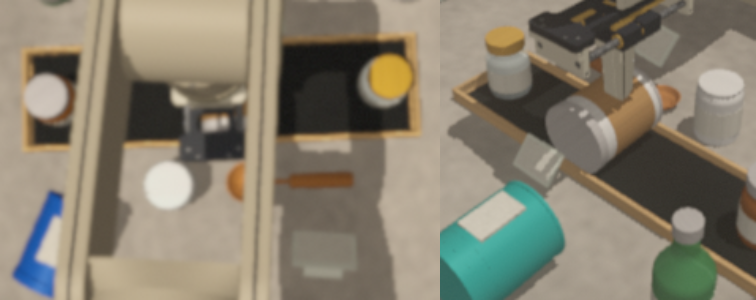

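Request:
{"op": "carry_out", "data": {"commands": [[[-0.2, 0, 0, 0], [-0.4, 0, -0.05, 0], [-0.4, 0, -0.04, 0], [-0.4, 0, -0.03, 0], [-0.4, 0, -0.02, 0], [-0.4, 0, -0.02, 0], [-0.4, 0, -0.01, 0], [-0.4, 0, 0, 0], [-0.4, 0, 0, 0], [-0.4, 0, 0, 0]]]}}

```text
t: 15.75
tool_pos: [0.5352, -0.0084, 0.11]
orientation: [2.177, 2.263, 0.001]
force: [-6.7, -0.0, 19.2]
opening: 0.0004
```

Request:
{"op": "carry_out", "data": {"commands": [[[-0.4, 0, 0, 0], [-0.4, 0, 0, 0], [-0.4, 0, 0, 0], [-0.4, 0, 0, 0], [-0.4, 0, 0.01, 0], [-0.4, 0, 0.02, 0], [-0.4, 0, 0.02, 0], [-0.4, 0, 0.03, 0], [-0.2, 0, 0.02, 0], [-0.2, 0, 0.01, 0], [0, 0, 0, 0], [0, 0, 0, 0]]]}}

```text
t: 16.75
tool_pos: [0.5373, -0.0448, 0.109]
orientation: [2.176, 2.261, 0.002]
force: [-3.7, -1.8, 16.9]
opening: 0.0006
```

Request:
{"op": "carry_out", "data": {"commands": [[[0, 0, -0.5, 0], [0, 0, -1, 0], [0, 0, -3, 0], [0, 0, -4, 0], [-3, 0, -4, 0], [-4, 0, 0, 0], [-4, 0, 0, 0], [-4, 0, 0, 0], [-4, 0, 0, 0], [-4, 0, 0, 0], [-4, 0, 0, 0], [-4, 0, 0, 0], [0, 0, 0, 0]]]}}

```text
t: 17.83
tool_pos: [0.5458, -0.3549, 0.2234]
orientation: [-2.183, -2.258, 0.004]
force: [0.5, 0.1, -0.4]
opening: 0.0004
```

Run:
```python
from h import *
st()
for n in("scene","top"):
    im=robot.read_camera(n)[:,:,::-1];cv2.imwrite(f"pics/{n}5.png",im)
a=cv2.imread("pics/top5.png");b=cv2.imread("pics/scene5.png")[150:340,150:350]
h=cv2.cvtColor(a,cv2.COLOR_BGR2HSV)
m=cv2.inRange(h,(0,0,0),(180,255,70))
for r in range(185,226,5): 
    row=m[r,245:315]; print(r,"".join('#' if v else '.' for v in row))
a=a[160:310,145:365]
cv2.imwrite("pics/d5.png",np.hstack([cv2.resize(a,(440,300)),cv2.resize(b,(316,300))]))
```

```text
t 17.83 pos [ 0.5458 -0.3549  0.2234] s -0.3757 c 0.5317 yaw x 91.95 zaxis [-0.002 -0.001 -1.   ] F [ 0.5  0.1 -0.4] op 0.0004
185 ##############......................................##################
190 ##############......................................##################
195 ##############......................................##################
200 ###############......................................#################
205 ###############......................................#################
210 ###############......................................#################
215 ################......................................################
220 ################......................................################
225 ################...............................#######################
```

View pics/d5.png

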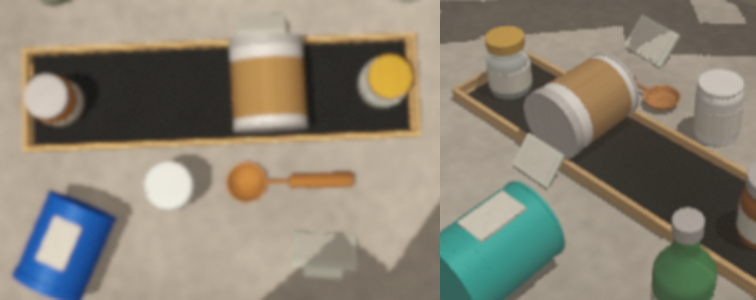

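Run:
```python
from h import *
for r,L,R in((190,258.7,296.8),(200,259.5,297.5),(210,259.7,298),(220,260.5,298.7)): print(r,np.round(tin_s(L,R,r),4))
f=lambda x,y:(x/2+145,y/2+160)
print([ (p@xh).round(4) for p in (on("top",f(266,34),.055),on("top",f(269,131),.07))])
a=cv2.imread("pics/top5.png");b=cv2.imread("pics/top0.png")
cv2.imwrite("pics/e5.png",cv2.resize(a[160:240,230:330],None,fx=7,fy=7,interpolation=cv2.INTER_CUBIC))
```

```text
190 [-0.0487  0.0815 -0.049 ]
200 [-0.0496  0.0764 -0.0499]
210 [-0.0495  0.0819 -0.0498]
220 [-0.0504  0.0771 -0.0507]
[np.float64(0.5967), np.float64(0.4772)]
```

View pics/e5.png

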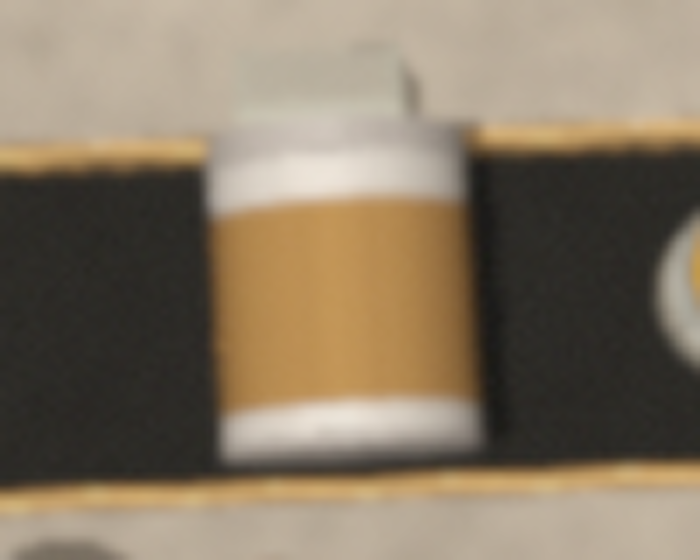

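Run:
```python
from h import *
for _ in range(6): im=robot.read_camera("top")[:,:,::-1]
im2=robot.read_camera("top")[:,:,::-1].astype(int)
d=abs(im2-cv2.imread("pics/top5.png").astype(int)).max(2)[170:240,220:330];print(d.max(),d.mean())
st();print(robot.close_job())
```

```text
6 1.353896103896104
t 18.28 pos [ 0.5482 -0.3471  0.2255] s -0.3679 c 0.5344 yaw x 92.35 zaxis [ 0. -0. -1.] F [-0.9  0.9 -0.1] op 0.0005
the job is handed in; nothing more can be done
None
```

The tin now lies behind the smaller holder, the one on the far lip. I rolled it there with the closed fingertips on top, in four strokes of about 36 mm each. I then lifted the arm clear and handed the job in at about 18 s of the 64 s allowed.

What the last checks showed:
- **Along the tray:** the tin's centre measures about 2 mm from the holder's middle, against a limit of 12 mm. Working it out from the stroke lengths gives about 1 mm.
- **Across the tray:** it is roughly 4 mm further from the robot than the tray's centre line, against a limit of 15 mm.
- **Alignment:** it lies square across the tray by eye, and the pixel edges agree to within about 1°.
- **Rolling:** the label patch was on the side after two strokes and out of sight from both cameras at the end. That fits true rolling of about 3.3 rad, though I did not measure the angle directly.
- **At rest:** pictures taken over the last 0.45 s showed no motion, and the arm was clear of everything.
- **Other things:** the jars, can, spoon and both holders look unmoved. The bottle and bowl are not in the last crop, but the arm never came near them.

**Check that disagreed:** the tin's height worked out from its outline in the top view came out unreliable (54 to 82 mm instead of 51 mm). I used the known height for the position, and the fingertip touched the tin at the height expected from it.

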